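Stand a rinsed paintbrush in the brush dryer and start it

ROBOT

A 6-joint arm with a two-finger parallel gripper is mounted at the origin on the work surface. World frame = base frame: x ahead of the robot, y to its left, z up, the work surface at z = 0. Lengths are in m, angles in rad, forces in N, time in s.
With the tool pointing down it reaches from about 0.35 to 0.775 m from the base axis. Payload 7.3 kg.
Tool frame: the origin (TCP) lies on the mounting face of the last link; the fingertips stand 178 mm ahead of it and the grasp point (between the pads) lies 159 mm ahead of it (robot.tcp_to_tips is the distance from the TCP to the fingertips, in m); z points along the fingers, y is the direction in which the jaws open and shut (so a half turn about z gives the same grasp; the last joint's range is limited). The gripper opens to 92 mm and grips with 3 to 60 N. Pads are 19 mm wide; open, the fingers measure 130 mm over their backs; the gripper's body (75 mm by 190 mm) begins 47 mm behind the grasp point.
Start: joints at [-0.146, 0.342, 1.524, -0, 1.275, -0.146], TCP at [0.525, 0, 0.405] pointing down, gripper open.
Joint ranges: [-2.53, 2.53], [-0.77, 2.02], [0.04, 2.7], [-1, 4.14], [0.28, 2.66], [-3.11, 3.11]. Speed limits (rad/s): [2.57, 2.57, 3.14, 3.14, 3.14, 3.14].

INTERFACE

Orientations are given as [roll, pitch, yaw] about the fixed x, y, z axes, in that order (R = Rz(yaw) Ry(pitch) Rx(roll)).
In Python, from cell import robot, viewer gives the robot as it stands.
- The arm moves only by the shell command python3 -m creep 'ROWS' [OPENING] [FORCE]. ROWS is JSON, a list that holds one entry, the list of rows, each a list of 6 numbers: the shift along the world's x, y, z in mm, then the turn, a rotation vector about the world's x, y, z in degrees. A call has 1 to 5 rows; each row shifts and turns the pose as measured when the row begins; what a row does not reach is not made up. A row lasts 1/12 s, in which the tool goes at most 41.7 mm and 7.16 degrees, less where a joint would pass 70% of its speed; a pose out of reach is approached as far as the arm can. A call with a gripper value outside its range is refused whole. OPENING is the closure, from -1 (fully open) to 1 (shut), set as the call begins (- or left out, the last holds). The fingers move at their own pace and stop on an object; FORCE is the grip in N (left out, the last holds). Time passes only in rows, so rows that do not move let the fingers close. It gives the time, the measured TCP pose, the force and the opening at its end, in the units of the state.
- robot.observe(): the state, without advancing time (a new reading comes with each control period).
- viewer.read_camera(name): name is "scene" or "side" or "wrist"; returns the picture (420x560x3 uint8, blue, green, red); there is no depth.
- viewer.camera_model(name): a dict with "fx", "fy", "cx", "cy" (pixels), "pose" (4x4, takes a point from camera to world coordinates); the wrist camera has in their place "mount" (4x4, takes a point from camera to tool coordinates, whose origin is the TCP and whose axes are the flange's). Camera axes: x right, y up, looking along -z (the intrinsics and any distortion apply to the point x, -y, -z); pixel columns grow to the right and rows downward; lengths in m; the calibration is good to about 2 mm. The wrist camera is an equidistant fisheye: a pixel r from the principal point sees the ray r / f radians off the axis. A picture is of the moment at which its call begins: read the wrist's pose just before it. camera_model takes no time and is no camera call.
- robot.hand_in(): hands the job in, once; it reports no verdict.
The state is a dict: "time": time; "qpos": joint angles; "qvel": joint speeds; "joint_efforts": joint torques, N m; "tool_pos": TCP position; "tool_rot": TCP orientation; "contact_force": force on the tool from outside, world axes, zero at the start; "torque": the same for the moment, N m; "opening": finger opening in m.
Only numpy, scipy, OpenCV 4.12 (cv2) and the standard library are available. Lean on these libraries where they do the work, as an engineer would, in place of code of your own. Each camera call takes 0.05 s, during which the arm holds its last target. There are 200 camera calls.

TASK

Stand the rinsed red-handled brush in the steel cup of the brush dryer, bristles up, lowering the handle gently to the bottom of the cup rather than dropping it. Then start the dryer: twist its orange spring-loaded knob clockwise all the way to its stop, and let go so that it springs back. Leave the blue brush in its place on the rest, and do not disturb the bottle or the jar.

Things in the scene. Friction and masses are not known exactly. Their poses are not given: they have to be found in the camera images.
- brush_red: Paintbrush, 188 mm, 30 g: red straight handle 12 mm in diameter, 140 mm long; brass ferrule 22 mm; dark bristles 26 mm (13 mm wide). Origin: centre of the handle's foot; +z runs to the bristles. Starts in the rest sloping 45 degrees, foot low, bristles up and away from the robot. Centre of mass 83 mm from the foot; overhangs freely from 96 mm on: hold it about 130 mm from the foot.
- brush_blue: The same brush with a blue handle, in the other place of the rest; it must stay there. Same origin and axes.
- brush_rest: Fixed wooden rest with two sloped places at y = +45 and -45 mm (which brush is where varies). Base 135 x 160 x 12 mm, x from -90 to 46 mm. Origin: underside, midway between the places. A brush's foot sits at x = -65, z = 35 mm; it leans to the rest's +x over a notched bar 85 to 95 mm from its foot, ribs 13.5 mm either side of its axis. Nothing of the rest is above 107 mm.
- dryer: Fixed brush dryer: white housing 120 (x) x 130 (y) x 50 mm high, x from -15 to 105 mm; upright steel holder cup on top; on its -x side (facing the robot) a grey panel sloping down at 30 degrees with the orange knob. Origin: underside, on the middle line.
- cup_floor (a point): Centre of the inner floor of the steel holder cup, 53 mm above the table. The cup is a round upright tube, inner diameter 30 mm, outer diameter 36 mm, inner depth 75 mm, 55 mm behind (+x) the dryer's origin. z points up.
- cup_rim (a point): Centre of the mouth of the steel cup, 75 mm above cup_floor, 128 mm above the table. z points up.
- knob_grip (a point): On the orange knob's axis at grip height, 28 mm above the panel. The knob is a bar 40 mm long, 12 mm thick, its top 6 mm above this point, on a black disc 44 mm in diameter, 5 mm thick. z: outwards along the axis, leaning 30 degrees from vertical to the dryer's -x; x along the bar, y across it (they turn with the knob). In plan it is 126 mm from the cup's axis.
- start_knob (a joint): Knob angle (rad): 0 at rest, grows clockwise as seen looking down onto the knob, hard stop at 1.2. A spring returns it to 0 when let go (0.04 N m at rest, 0.18 N m at the stop). At 0 the bar points 0.6 rad anticlockwise of straight up the slope, at the stop 0.6 rad clockwise of it.
- bottle: Loose amber bottle with a red cap, 56 mm in diameter, 140 mm high, standing on the far side of the table; bystander. Origin: centre of its underside.
- jar: Loose amber jar with a white cap, 48 mm in diameter, 55 mm high, standing near the robot; bystander. Origin: centre of its underside.
Things that resemble listed ones, but are neither listed nor needed, are in the scene too. Leave any purple look-alike of the dryer alone.

How it is judged:
On the way, in this order (a step that is already met when the one before it is completed fails the run):
1. the red brush stands in the cup, bristles up, foot on the cup's floor, let go (horizontal distance between brush_red and cup_floor below 0.015 m and z of brush_red in the frame of cup_floor between -0.006 and 0.008 m and angle between brush_red's own z axis and vertical below 0.35 rad and contact force between the fingers and brush_red below 0.1 N and linear speed of brush_red below 0.05 m/s), for 0.2 s.
2. the knob is turned clockwise to its stop (value of joint start_knob above 1.1 rad), for 0.1 s.
At the end, for the whole second after the job is handed in: Red brush at rest in the cup, released, foot within 8 mm of its floor and 15 mm of its axis, bristles up, leaning under 20 degrees; knob turned past 1.1 rad and back within 0.1 rad of rest; blue brush within 20 mm, bottle and jar within 30 mm of their starts (all of step 1 and value of joint start_knob below 0.1 rad and distance of brush_blue from where it was at the start of the episode below 0.02 m and distance of each of bottle, jar from where it was at the start of the episode below 0.03 m); the robot touches nothing.
It fails at once if the red brush is dropped into the cup (faster than 0.5 m/s inside it) (horizontal distance between brush_red and cup_rim below 0.018 m and z of brush_red in the frame of cup_rim below 0 m and linear speed of brush_red above 0.5 m/s).
It fails at once if the blue brush is displaced from its place (distance of brush_blue from where it was at the start of the episode above 0.02 m).
It fails at once if the bottle or the jar is tipped or pushed away (distance of any of bottle, jar from where it was at the start of the episode above 0.03 m or angle between any of bottle, jar's own z axis and vertical above 0.4 rad).
It also fails if it takes over 56 s, if anything falls off the work surface, if the arm or the gripper's body presses on something with over 40 N, if the wrist force passes 120 N, or if a joint passes its speed limit or range.

## Working session

There is one attempt and no reset: what is moved stays moved. The work goes in short steps, Python scripts to look and compute and a shell command to move; the robot and the scene stay as the last step left them, time stands still between calls to the robot, and variables do not carry over. Pictures are saved under pics/ and viewed, about 8 in all and at most 12, crops included, and the job is handed in when it is done.

```bash
ls; mkdir -p pics; python3 - <<'E'
from cell import robot, viewer
import cv2,numpy as np
for n in("scene","side","wrist"):
    m=viewer.camera_model(n); print(n,{k:(np.round(np.array(v),4).tolist() if not isinstance(v,str) else v) for k,v in m.items()})
    cv2.imwrite(f"pics/{n}0.png",viewer.read_camera(n))
a=[cv2.imread(f"pics/{n}0.png") for n in("scene","side")]
print(robot.observe())
E
```

```text
pics
scene {'fx': 454.3322, 'fy': 454.3322, 'cx': 283.0034, 'cy': 201.4685, 'pose': [[-0.6944, -0.5919, 0.4094, 0.8721], [0.7196, -0.5691, 0.3978, 0.3256], [-0.0024, 0.5708, 0.8211, 0.8474], [0.0, 0.0, 0.0, 1.0]]}
side {'fx': 445.4144, 'fy': 445.4144, 'cx': 279.202, 'cy': 214.5014, 'pose': [[-0.8814, 0.2863, -0.3756, 0.1783], [-0.4717, -0.4957, 0.7292, 0.706], [0.0225, 0.8199, 0.572, 0.6718], [0.0, 0.0, 0.0, 1.0]]}
wrist {'fx': 325.1923, 'fy': 325.1923, 'cx': 272.9533, 'cy': 207.5857, 'mount': [[0.0004, 0.9525, 0.3045, 0.0825], [1.0, -0.0007, 0.0009, 0.0005], [0.0011, 0.3045, -0.9525, 0.021], [0.0, 0.0, 0.0, 1.0]]}
{'time': 0.15, 'qpos': array([-1.45977223e-01,  3.42543743e-01,  1.52477949e+00,  1.07508904e-05,
        1.27542997e+00, -1.46021062e-01]), 'qvel': array([-0.0010783 , -0.00068414, -0.00278426,  0.0005159 ,  0.00021475,
       -0.00010724]), 'joint_efforts': array([ 7.52666965e-04, -4.31470585e+01, -2.44352603e+01,  7.18239485e-02,
        5.38185902e-02, -1.32920518e-04]), 'tool_pos': array([5.24897877e-01, 5.06872745e-05, 4.04220653e-01]), 'tool_rot': array([-3.14044596e+00, -1.79034655e-04,  1.57083693e+00]), 'contact_force': array([ 0.96994802, -0.03147074,  1.2021771 ]), 'torque': array([-0.02173122, -0.0238806 , -0.05142419]), 'opening': 0.09176634640354665}
```

View pics/scene0.png

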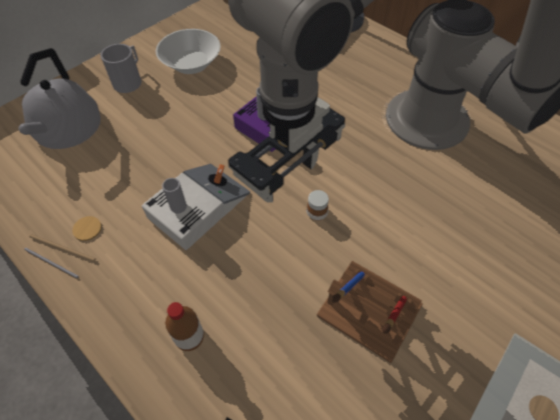

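View pics/side0.png

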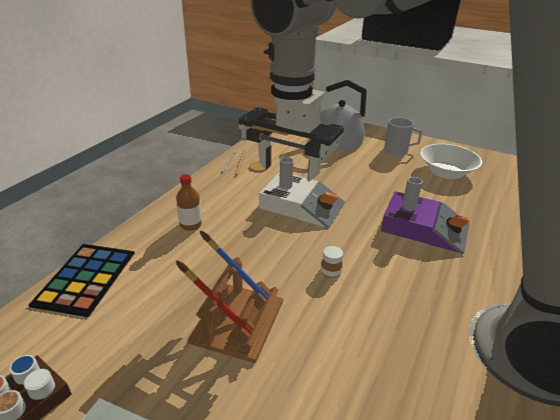

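The scene view has the cup mouth near (172,181), the knob near (221,173), the red brush near (398,310), the bottle at (180,325) and the jar at (317,205). The side view has the cup rim near (286,160), the knob at (327,200), and the red brush running from (180,265) to (252,332).

```bash
cat > h.py <<'E'
import numpy as np,cv2
from cell import robot,viewer
from scipy.spatial.transform import Rotation as R
def ray(n,u,v,state=None):
    m=viewer.camera_model(n)
    if n=="wrist":
        T=np.eye(4);T[:3,:3]=R.from_euler('xyz',state['tool_rot']).as_matrix();T[:3,3]=state['tool_pos']
        P=T@np.array(m['mount']); a=np.array([u-m['cx'],v-m['cy']]);r=np.hypot(*a);th=r/m['fx']
        d=np.array([a[0]/r*np.sin(th),-a[1]/r*np.sin(th),-np.cos(th)])
    else:
        P=np.array(m['pose']);d=np.array([(u-m['cx'])/m['fx'],-(v-m['cy'])/m['fy'],-1])
    d=P[:3,:3]@d
    return P[:3,3],d/np.linalg.norm(d)
def tri(*rs):
    A=sum(np.eye(3)-np.outer(d,d) for o,d in rs);b=sum((np.eye(3)-np.outer(d,d))@o for o,d in rs)
    x=np.linalg.solve(A,b); return x,[np.linalg.norm(np.cross(x-o,d))*1000 for o,d in rs]
def onz(r,z): o,d=r; return o+d*(z-o[2])/d[2]
def proj(n,X):
    m=viewer.camera_model(n);P=np.array(m['pose']);c=P[:3,:3].T@(np.array(X)-P[:3,3])
    return m['cx']+m['fx']*c[0]/-c[2],m['cy']-m['fy']*c[1]/-c[2]
E
python3 - <<'E'
from h import *
s=cv2.imread("pics/scene0.png");d=cv2.imread("pics/side0.png")
def mask(im,lo,hi,box):
    h=cv2.cvtColor(im,cv2.COLOR_BGR2HSV);m=((h>=lo)&(h<=hi)).all(2)
    x0,y0,x1,y1=box;k=np.zeros(m.shape,bool);k[y0:y1,x0:x1]=1;return m&k
for nm,im,box in(("scene",s,(370,270,430,350)),("side",d,(170,250,270,350))):
    h=cv2.cvtColor(im,cv2.COLOR_BGR2HSV).astype(int)
    m=((h[...,0]<5)|(h[...,0]>174))&(h[...,1]>150)&(h[...,2]>60)
    x0,y0,x1,y1=box;y,x=np.nonzero(m[y0:y1,x0:x1]);x=x+x0;y=y+y0
    l=cv2.fitLine(np.c_[x,y].astype(np.float32),cv2.DIST_HUBER,0,.01,.01).ravel();t=(np.c_[x,y]-l[2:])@l[:2]
    print(nm,len(x),l,l[2:]+l[:2]*t.min(),l[2:]+l[:2]*t.max())
c=[cv2.resize(s[250:350,310:440],None,fx=3,fy=3),cv2.resize(s[150:250,130:260],None,fx=3,fy=3),cv2.resize(d[220:360,160:290],None,fx=3,fy=2.14),cv2.resize(d[140:240,245:375],None,fx=3,fy=3)]
f=lambda i:cv2.resize(i,(390,300))
cv2.imwrite("pics/c1.png",np.vstack([np.hstack([f(c[0]),f(c[1])]),np.hstack([f(c[2]),f(c[3])])]))
E
```

```text
scene 167 [  0.49521753  -0.868769   397.3        308.5       ] [391.54305665 318.59948746] [404.32097193 296.18296172]
side 400 [  0.7242314   0.689557  222.32341   305.40265  ] [195.78020944 280.13027101] [250.14788919 331.89496096]
```

View pics/c1.png

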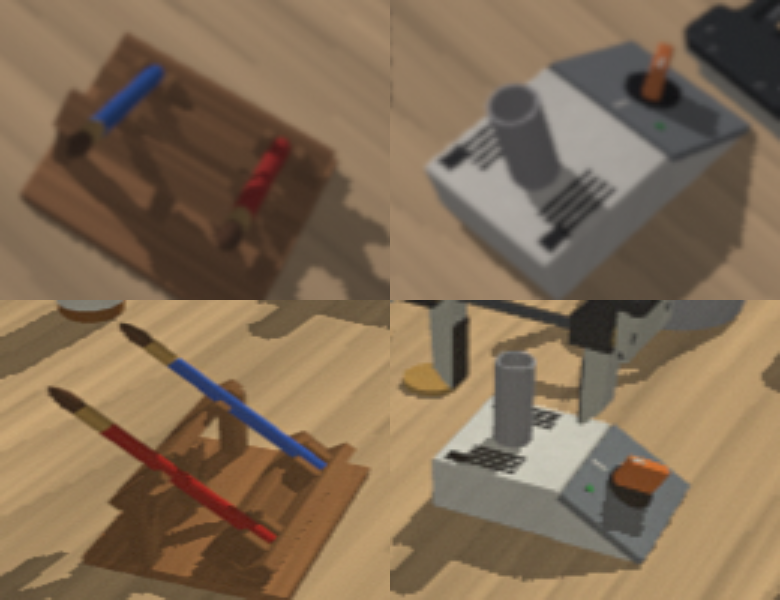

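```bash
python3 - <<'E'
from h import *
T=lambda a,b:tri(ray("scene",*a),ray("side",*b))
np.set_printoptions(precision=4,suppress=True)
print("rim",T((171.5,184.3),(287,159.5)), onz(ray("scene",171.5,184.3),.128),onz(ray("side",287,159.5),.128))
print("knob",T((221,168),(328.7,196.7)))
f,e=T((404.3,296.2),(250.1,331.9));t,e2=T((391.2,319.2),(195.8,280.1));print("foot",f,e,"junction",t,e2,np.linalg.norm(t-f),(t-f)/np.linalg.norm(t-f))
tip=T((383+2,329),(176.5,262));print("tip",tip)
# line-plane intersection of the axis
def pl(n,a,b): o,d1=ray(n,*a);_,d2=ray(n,*b);k=np.cross(d1,d2);return k/np.linalg.norm(k),o
n1,o1=pl("scene",(391.54,318.6),(404.32,296.18));n2,o2=pl("side",(195.78,280.13),(250.15,331.9))
u=np.cross(n1,n2);print("axis",u/np.linalg.norm(u),np.linalg.norm(u))
# blue foot top / base corners of rest at z=.012 in scene: crop px
for c in((127,35),(335,155),(22,195)): print("rest corner",onz(ray("scene",310+c[0]/3,250+c[1]/3),.012))
# dryer housing top corners z=.05 from scene crop
for c in((428,168),(556,66),(666,158),(545,262)): print("dryer top",onz(ray("scene",130+(c[0]-390)/3,150+c[1]/3),.05))
print("bottle",onz(ray("scene",188,340),.02),"jar",onz(ray("scene",317,212),.02),onz(ray("side",332,270),.015))
E
```

```text
rim (array([ 0.6353, -0.2131,  0.1283]), [np.float64(2.203351202061225), np.float64(2.2033512020610817)]) [ 0.6368 -0.211   0.128 ] [ 0.6356 -0.2173  0.128 ]
knob (array([ 0.5099, -0.2186,  0.0555]), [np.float64(2.786069092400775), np.float64(2.7860690924007603)])
foot [0.4659 0.2503 0.0374] [np.float64(0.4345933648693091), np.float64(0.4345933648693635)] junction [0.5625 0.2679 0.1345] [np.float64(0.3814248416420438), np.float64(0.3814248416420674)] 0.13806284973920666 [0.6994 0.127  0.7033]
tip (array([0.5955, 0.2732, 0.1658]), [np.float64(0.7813308136057161), np.float64(0.7813308136056959)])
axis [-0.7109 -0.1245 -0.6921] 0.630079629383072
rest corner [0.4652 0.1277 0.012 ]
rest corner [0.4395 0.2792 0.012 ]
rest corner [0.6    0.1512 0.012 ]
dryer top [ 0.6896 -0.2675  0.05  ]
dryer top [ 0.5683 -0.2742  0.05  ]
dryer top [ 0.567  -0.1524  0.05  ]
dryer top [ 0.6807 -0.1473  0.05  ]
bottle [0.8024 0.0139 0.02  ] jar [ 0.4283 -0.0023  0.02  ] [ 0.4086 -0.0015  0.015 ]
```

The measurements are consistent:
- **Rim:** z came out at 0.128, as specified.
- **Brush:** the handle is 138 mm long at 45°, with azimuth about 10°.
- **Dryer:** yaw is about 2.7°.

Next I move above the brush, turning the tool by -80° so the jaws lie across the handle.

```bash
python3 -m creep '[[[3,24,0,0,0,-7],[3,24,0,0,0,-7],[3,24,0,0,0,-7],[3,24,0,0,0,-7],[3,24,0,0,0,-7]]]' -1 15
python3 -m creep '[[[3,24,0,0,0,-7],[3,24,0,0,0,-7],[3,24,0,0,0,-7],[3,24,0,0,0,-7],[3,24,0,0,0,-7]]]'
python3 -m creep '[[[2,24,0,0,0,-5],[0,0,0,0,0,-5],[0,0,0,0,0,0]]]' 0
python3 - <<'E'
from h import *
s=robot.observe();print(s['tool_pos'],np.degrees(s['tool_rot']),s['qpos'],s['opening'])
cv2.imwrite("pics/w1.png",viewer.read_camera("wrist"))
E
```

```text
time: 0.57
tool_pos: [0.5399, 0.1199, 0.4027]
tool_rot: [-3.138, 0.003, 0.944]
contact_force: [1.4, 0.2, 0.4]
opening: 0.0916
time: 0.98
tool_pos: [0.5547, 0.246, 0.401]
tool_rot: [-3.136, 0.006, 0.319]
contact_force: [-0.2, -0.1, 0.0]
opening: 0.0918
time: 1.23
tool_pos: [0.5562, 0.2762, 0.399]
tool_rot: [-3.135, 0.009, 0.136]
contact_force: [0.5, 0.3, -0.7]
opening: 0.0763
[0.55618675 0.27620451 0.39898956] [-179.64593367    0.49598938    7.76797641] [0.3358177  0.52679726 1.24515606 0.00792653 1.37689982 1.76950845] 0.0763452543155563
```

View pics/w1.png

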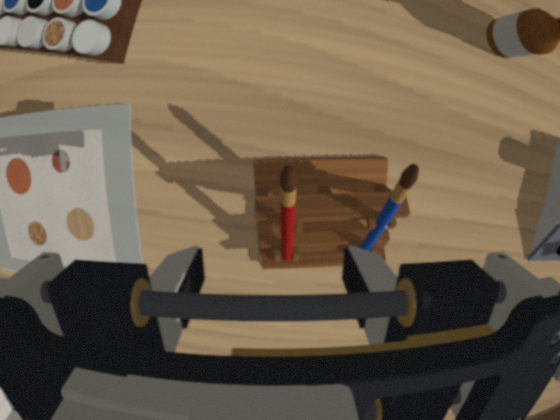

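The wrist view shows the red brush nearly along the image vertical: tip near (289,168), ferrule junction near (289,204). The blue brush is right of it, at (390,215).

```bash
python3 - <<'E'
from h import *
np.set_printoptions(precision=4,suppress=True)
s=robot.observe();im=cv2.imread("pics/w1.png");h=cv2.cvtColor(im,cv2.COLOR_BGR2HSV).astype(int)
m=((h[...,0]<5)|(h[...,0]>174))&(h[...,1]>150)&(h[...,2]>60);m[:,:260]=0;m[:,330:]=0
y,x=np.nonzero(m);
y0,y1=y.min(),y.max();a=(x[y<y0+4].mean(),y0);b=(x[(y>y1-8)].mean(),y1-4);print(a,b)
f=np.array([.4659,.2503,.0374]);t=np.array([.5625,.2679,.1345])
pa=onz(ray("wrist",*a,s),.1345);print(pa)
print("lower",onz(ray("wrist",*b,s),.05),"line at that x",[f+(t-f)*k for k in(0,.3)])
T=np.eye(3)
Rm=R.from_euler('xyz',s['tool_rot']).as_matrix();print("grasp pt",s['tool_pos']+Rm@[0,0,.159],"y axis",Rm[:,1],"z",Rm[:,2],"az brush",np.degrees(np.arctan2(*(t-f)[[1,0]])))
E
```

```text
(np.float64(288.06060606060606), np.int64(206)) (np.float64(286.5692307692308), np.int64(256))
[0.5616 0.2663 0.1345]
lower [0.4764 0.2513 0.05  ] line at that x [array([0.4659, 0.2503, 0.0374]), array([0.4949, 0.2556, 0.0665])]
grasp pt [0.5545 0.277  0.2399] y axis [ 0.1393 -0.9902 -0.0066] z [-0.0098  0.0053 -0.9999] az brush 10.325723049920166
```

```bash
python3 -m creep '[[[0,-6,-20,0,0,1.3],[0,-5,-25,0,0,1.2],[0,0,-25,0,0,0],[0,0,-20,0,0,0],[0,0,0,0,0,0]]]'
python3 -m creep '[[[0,0,-10,0,0,0],[0,0,0,0,0,0]]]'
python3 - <<'E'
from h import *
s=robot.observe();Rm=R.from_euler('xyz',s['tool_rot']).as_matrix();print("grasp pt",s['tool_pos']+Rm@[0,0,.159],np.degrees(s['tool_rot']),s['contact_force'])
E
```

```text
time: 1.7
tool_pos: [0.5557, 0.2619, 0.3074]
tool_rot: [-3.135, 0.005, 0.2]
contact_force: [-0.5, -0.7, -0.7]
opening: 0.0461
time: 1.87
tool_pos: [0.5559, 0.2607, 0.2971]
tool_rot: [-3.135, 0.006, 0.202]
contact_force: [-0.4, 0.1, -0.6]
opening: 0.046
grasp pt [0.55476018 0.26157031 0.13808373] [-179.62155875    0.35756022   11.56858107] [-0.44140604  0.05947756 -0.6087178 ]
```

```bash
python3 -m creep '[[[0,4,-10,0,0,-1],[0,0,0,0,0,0]]]'
python3 -m creep '[[[0,0,0,0,0,0],[0,0,0,0,0,0],[0,0,0,0,0,0],[0,0,0,0,0,0],[0,0,0,0,0,0]]]' 1 15
python3 -m creep '[[[0,0,0,0,0,0],[0,0,0,0,0,0]]]'
python3 -m creep '[[[0,0,8,0,0,0],[0,0,20,0,0,0],[0,0,25,0,0,0],[0,0,25,0,0,0],[0,0,20,0,0,0]]]'
python3 -m creep '[[[0,0,20,0,0,0],[0,0,20,0,0,0],[0,0,0,0,0,0]]]'
python3 - <<'E'
from h import *
s=robot.observe();Rm=R.from_euler('xyz',s['tool_rot']).as_matrix();print("grasp pt",s['tool_pos']+Rm@[0,0,.159],np.degrees(s['tool_rot']),s['contact_force'])
cv2.imwrite("pics/s2.png",viewer.read_camera("side"))
E
```

```text
time: 2.03
tool_pos: [0.5566, 0.2646, 0.2882]
tool_rot: [-3.135, 0.003, 0.183]
contact_force: [-0.4, -0.4, -0.9]
opening: 0.0458
time: 2.45
tool_pos: [0.5573, 0.2654, 0.2911]
tool_rot: [-3.134, -0.002, 0.185]
contact_force: [-0.4, -0.2, -0.4]
opening: 0.0172
time: 2.62
tool_pos: [0.5573, 0.2655, 0.2916]
tool_rot: [-3.134, -0.003, 0.185]
contact_force: [-0.2, 0.6, -0.9]
opening: 0.0116
time: 3.03
tool_pos: [0.5558, 0.2648, 0.3894]
tool_rot: [-3.135, 0.009, 0.185]
contact_force: [0.2, -0.3, 0.8]
opening: 0.0113
time: 3.28
tool_pos: [0.5555, 0.2647, 0.4384]
tool_rot: [-3.134, -0.0, 0.185]
contact_force: [0.6, -0.9, 1.8]
opening: 0.0114
grasp pt [0.55531733 0.26592904 0.27938772] [-1.79569827e+02 -2.83918963e-02  1.05835308e+01] [ 0.64109413 -0.89670756  1.79838327]
```

View pics/s2.png

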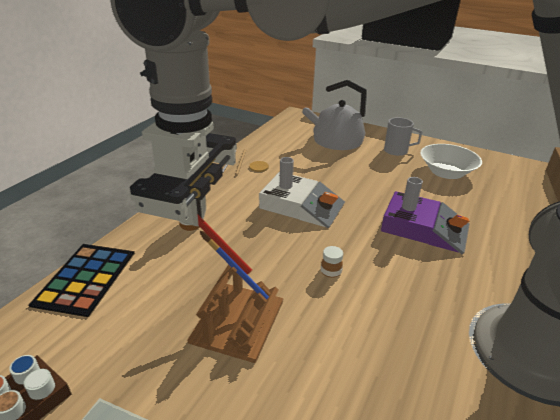

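The red brush is held (opening 11.4 mm) and clear of the rest, and the blue brush is undisturbed. I carry it to the cup side, then tilt.

```bash
python3 -m creep '[[[-1,-15,0,0,0,-1],[-2,-31,0,0,0,-2],[-2,-32,0,0,0,-2],[-2,-32,0,0,0,-2],[-2,-32,0,0,0,-2]]]'
python3 -m creep '[[[-2,-32,0,0,0,-2],[-2,-32,0,0,0,-2],[-2,-32,0,0,0,-2],[-2,-32,0,0,0,-2],[-2,-32,0,0,0,-2]]]'
python3 -m creep '[[[-2,-32,0,0,0,-3],[-2,-32,0,0,0,-3],[-2,-32,0,0,0,-2],[-2,-20,0,0,0,-2],[0,0,0,0,0,0]]]'
python3 -m creep '[[[0,0,0,-2,-6,0],[0,0,0,-2,-6,0],[0,0,0,-2,-6,0],[0,0,0,-2,-6,0],[0,0,0,0,0,0]]]'
python3 - <<'E'
from h import *
s=robot.observe();Rm=R.from_euler('xyz',s['tool_rot']).as_matrix();print("grasp pt",s['tool_pos']+Rm@[0,0,.159],Rm[:,2],Rm[:,1],s['qpos'])
E
```

```text
time: 3.75
tool_pos: [0.5434, 0.1211, 0.4307]
tool_rot: [-3.134, 0.01, 0.029]
contact_force: [0.5, 0.4, 0.1]
opening: 0.0114
time: 4.17
tool_pos: [0.5283, -0.0495, 0.424]
tool_rot: [-3.135, 0.022, -0.158]
contact_force: [-0.2, 0.3, 0.3]
opening: 0.0118
time: 4.58
tool_pos: [0.5141, -0.1792, 0.4173]
tool_rot: [-3.138, 0.035, -0.355]
contact_force: [-0.6, 1.1, 0.1]
opening: 0.0115
time: 5.0
tool_pos: [0.5104, -0.1816, 0.4103]
tool_rot: [-3.119, -0.411, -0.366]
contact_force: [-1.2, 0.7, -1.1]
opening: 0.0112
grasp pt [ 0.57107376 -0.20097674  0.26460252] [ 0.38132966 -0.12190075 -0.91636668] [-0.34917324 -0.93682998 -0.02067931] [-0.50347839  0.27564507  1.63775455  0.10520894  0.82597673  1.37281879]
```

```bash
python3 -m creep '[[[5,1,10,-2,-6,0],[5,1,10,-2,-6,0],[5,1,10,-2,-6,0],[3,0,5,-0.8,-2.4,0],[0,0,0,0,0,0]]]'
python3 -m creep '[[[0,0,0,0,0,0],[0,0,0,0,0,0]]]'
python3 - <<'E'
from h import *
s=robot.observe();Rm=R.from_euler('xyz',s['tool_rot']).as_matrix();print("grasp pt",s['tool_pos']+Rm@[0,0,.159],Rm[:,2],Rm[:,1],s['qpos'])
a=viewer.read_camera("scene");b=viewer.read_camera("side")
cv2.imwrite("pics/s3s.png",a);cv2.imwrite("pics/s3d.png",b)
cv2.imwrite("pics/s3.png",np.hstack([cv2.resize(a[80:280,90:290],(400,400)),cv2.resize(b[60:260,200:400],(400,400))]))
E
```

```text
time: 5.42
tool_pos: [0.5264, -0.1763, 0.4412]
tool_rot: [-3.093, -0.774, -0.378]
contact_force: [0.2, -0.3, -0.0]
opening: 0.0111
time: 5.58
tool_pos: [0.5259, -0.1755, 0.4396]
tool_rot: [-3.092, -0.765, -0.377]
contact_force: [-0.5, 0.2, -0.5]
opening: 0.0113
grasp pt [ 0.6310252  -0.20856632  0.32503963] [ 0.66126787 -0.20800594 -0.72073458] [-0.33539614 -0.94138771 -0.03603609] [-0.49362421  0.22187471  1.70553461  0.28902464  0.47420468  1.22728487]
```

View pics/s3.png

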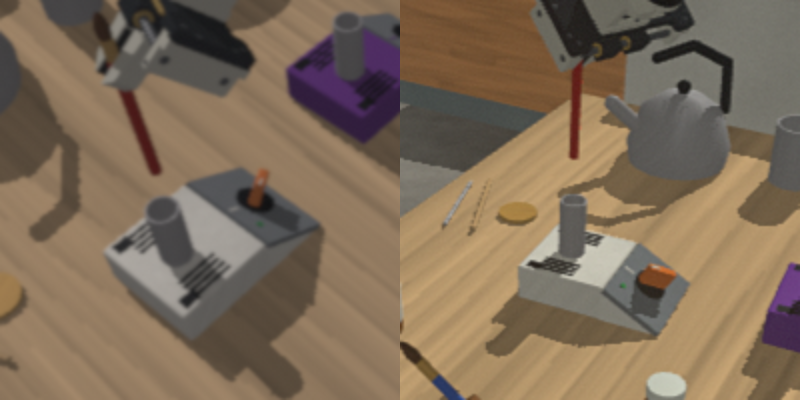

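Scene crop: the handle foot is near (155,171) and the rim centre near (167,207). Side crop: the foot is near (575,157) and the rim near (573,200). The handle is almost upright.

```bash
cat > foot.py <<'E'
from h import *
def foot(files,boxes,L=None):
    out=[]
    for n,f,(x0,y0,x1,y1) in zip(("scene","side"),files,boxes):
        h=cv2.cvtColor(cv2.imread(f),cv2.COLOR_BGR2HSV).astype(int)
        m=((h[...,0]<6)|(h[...,0]>172))&(h[...,1]>140)&(h[...,2]>35)
        y,x=np.nonzero(m[y0:y1,x0:x1]);x=x+x0;y=y+y0
        l=cv2.fitLine(np.c_[x,y].astype(np.float32),cv2.DIST_HUBER,0,.01,.01).ravel()
        if l[1]<0:l[:2]*=-1
        t=(np.c_[x,y]-l[2:])@l[:2];lo,hi=np.percentile(t,[0,100])
        out.append((l[2:]+l[:2]*lo,l[2:]+l[:2]*hi));
        print(n,len(x),out[-1])
    pl=[]
    for n,(a,b) in zip(("scene","side"),out):
        o,d1=ray(n,*a);_,d2=ray(n,*b);k=np.cross(d1,d2);pl.append(k/np.linalg.norm(k))
    u=np.cross(*pl);u/=np.linalg.norm(u);u*=np.sign(u[2])
    F=tri(ray("scene",*out[0][1]),ray("side",*out[1][1]));return F,u
E
python3 - <<'E'
from foot import *
np.set_printoptions(precision=4,suppress=True)
F,u=foot(("pics/s3s.png","pics/s3d.png"),((140,115,180,172),(270,85,300,145)))
print("foot",F,"axis",u)
print("rim",tri(ray("scene",172.5,184),ray("side",286.7,159.7)))
s=robot.observe();Rm=R.from_euler('xyz',s['tool_rot']).as_matrix();g=s['tool_pos']+Rm@[0,0,.159];print("g",g,"dist",np.linalg.norm(g-F[0]),(g-F[0])/np.linalg.norm(g-F[0]))
E
```

```text
scene 197 (array([152.3253, 125.4895]), array([167.9393, 166.0234]))
side 165 (array([288.3507,  89.885 ]), array([286.2623, 138.0114]))
foot (array([ 0.6346, -0.2034,  0.1929]), [np.float64(2.127620469795408), np.float64(2.12762046979531)]) axis [ 0.0143 -0.0475  0.9988]
rim (array([ 0.6344, -0.2106,  0.1296]), [np.float64(1.5440853167053208), np.float64(1.5440853167053832)])
g [ 0.6312 -0.2088  0.3251] dist 0.13233568453694763 [-0.026  -0.0407  0.9988]
```

```bash
python3 -m creep '[[[0,4,-10,-2.5,0,0],[0,0,-20,0,0,0],[0,0,-15,0,0,0],[0,0,0,0,0,0],[0,0,0,0,0,0]]]'
python3 - <<'E'
from foot import *
np.set_printoptions(precision=4,suppress=True)
a=viewer.read_camera("scene");b=viewer.read_camera("side")
cv2.imwrite("pics/s4s.png",a);cv2.imwrite("pics/s4d.png",b)
F,u=foot(("pics/s4s.png","pics/s4d.png"),((140,115,185,190),(270,95,300,165)))
print("foot",F,"axis",u)
cv2.imwrite("pics/s4.png",np.hstack([cv2.resize(a[120:220,120:220],(400,400)),cv2.resize(b[90:190,240:340],(400,400))]))
E
```

```text
time: 6.1
tool_pos: [0.526, -0.1717, 0.3926]
tool_rot: [3.132, -0.775, -0.335]
contact_force: [-0.3, -0.5, 0.2]
opening: 0.0116
scene 157 (array([158.5156, 144.4462]), array([171.1256, 178.9541]))
side 125 (array([288.1431, 111.9926]), array([287.7811, 154.0153]))
foot (array([ 0.6331, -0.2117,  0.1452]), [np.float64(2.3956424847575613), np.float64(2.3956424847576345)]) axis [0.0233 0.011  0.9997]
```

View pics/s4.png

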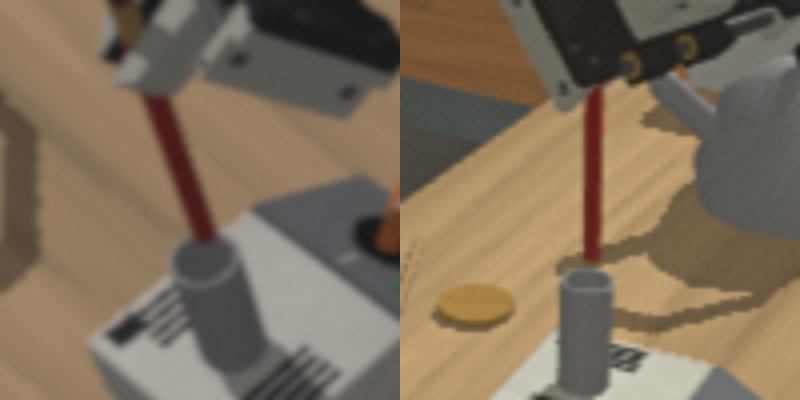

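Foot pixels sit within about 1 px of the rim centre in both views. I lower gently.

```bash
python3 -m creep '[[[1,0,-12,0,0,0],[0,0,-15,0,0,0],[0,0,-15,0,0,0],[0,0,-15,0,0,0],[0,0,0,0,0,0]]]'
python3 -m creep '[[[0,0,-8,0,0,0],[0,0,-8,0,0,0],[0,0,-5,0,0,0],[0,0,0,0,0,0]]]'
```

```text
time: 6.62
tool_pos: [0.5341, -0.1811, 0.3605]
tool_rot: [-3.141, -0.757, -0.333]
contact_force: [-0.2, -0.2, -0.2]
opening: 0.0113
time: 6.95
tool_pos: [0.5375, -0.1864, 0.351]
tool_rot: [-3.135, -0.748, -0.333]
contact_force: [-0.3, -0.6, -0.1]
opening: 0.0112
```

The descent fell short and the tool drifted sideways (+8, -10 mm), so a joint limit is likely. I check before going further.

```bash
python3 - <<'E'
from foot import *
np.set_printoptions(precision=4,suppress=True)
s=robot.observe();print(s['qpos'],s['contact_force'],s['torque'])
a=viewer.read_camera("scene");b=viewer.read_camera("side")
Rm=R.from_euler('xyz',s['tool_rot']).as_matrix();print("grasp pt",s['tool_pos']+Rm@[0,0,.159],Rm[:,2],Rm[:,1])
cv2.imwrite("pics/s5s.png",a);cv2.imwrite("pics/s5d.png",b)
F,u=foot(("pics/s5s.png","pics/s5d.png"),((140,130,195,200),(270,95,300,175)))
print("foot(visible)",F,"axis",u)
E
```

```text
[-0.4981  0.35    1.7934  0.439   0.2835  1.0254] [-0.312  -0.6208 -0.1118] [0.239  0.5546 0.0192]
grasp pt [ 0.6401 -0.2207  0.2344] [ 0.6452 -0.2155 -0.733 ] [-0.3221 -0.9467 -0.0051]
scene 127 (array([156.7273, 160.2356]), array([169.5451, 189.2013]))
side 103 (array([285.9741, 127.0014]), array([286.0201, 161.0013]))
foot(visible) (array([ 0.6411, -0.2153,  0.1195]), [np.float64(4.633619472501696), np.float64(4.633619472501397)]) axis [ 0.0458 -0.0177  0.9988]
```

Joint 5 is at its limit (0.2835), because the tool nearly lines up with the forearm. I back out and turn the tool 48° about the brush's own vertical axis, which keeps the brush upright, and then try again.

```bash
python3 -m creep '[[[0,0,15,0,0,0],[0,0,20,0,0,0],[-4,9,25,0,0,0],[0,0,10,0,0,0],[0,0,0,0,0,0]]]'
python3 -m creep '[[[-3.4,-12.5,0,0,0,6.9],[-1.8,-12.8,0,0,0,6.9],[-0.3,-13,0,0,0,6.9],[1.2,-12.8,0,0,0,6.9],[0,0,0,0,0,0]]]'
python3 -m creep '[[[2.8,-12.7,0,0,0,6.9],[4.3,-12.3,0,0,0,6.9],[5.6,-11.5,0,0,0,6.9],[0,0,0,0,0,0],[0,0,0,0,0,0]]]'
cat > chk.py <<'E'
from foot import *
import sys
np.set_printoptions(precision=4,suppress=True)
k=sys.argv[1]
s=robot.observe();print(s['qpos'],s['contact_force'],s['opening'])
a=viewer.read_camera("scene");b=viewer.read_camera("side")
Rm=R.from_euler('xyz',s['tool_rot']).as_matrix();print("grasp pt",s['tool_pos']+Rm@[0,0,.159],"z",Rm[:,2],"y",Rm[:,1])
cv2.imwrite(f"pics/{k}s.png",a);cv2.imwrite(f"pics/{k}d.png",b)
cv2.imwrite(f"pics/{k}.png",np.hstack([cv2.resize(a[100:240,110:250],(400,400)),cv2.resize(b[70:210,230:370],(400,400))]))
F,u=foot((f"pics/{k}s.png",f"pics/{k}d.png"),((140,100,195,200),(270,85,300,175)))
print("foot(visible)",F,"axis",u)
E
python3 chk.py s6
```

```text
time: 7.47
tool_pos: [0.5326, -0.1766, 0.4237]
tool_rot: [-3.135, -0.746, -0.334]
contact_force: [1.0, -0.6, -0.6]
opening: 0.0115
time: 7.88
tool_pos: [0.5294, -0.2142, 0.4208]
tool_rot: [-3.136, -0.735, 0.033]
contact_force: [0.7, -1.2, 0.2]
opening: 0.0115
time: 8.3
tool_pos: [0.5416, -0.2509, 0.4168]
tool_rot: [-3.122, -0.726, 0.374]
contact_force: [-0.2, -1.1, -0.3]
opening: 0.0118
[-0.7048  0.3872  1.5228  0.7756  1.0147  0.1323] [-0.1639 -1.0709 -0.3233] 0.011803548741866602
grasp pt [ 0.6387 -0.2094  0.2979] z [ 0.6108  0.2611 -0.7475] y [ 0.3777 -0.9258 -0.0148]
scene 186 (array([147.4838, 127.2895]), array([169.8773, 174.0587]))
side 128 (array([285.0907, 106.031 ]), array([286.4881, 147.0515]))
foot(visible) (array([ 0.6347, -0.2063,  0.1668]), [np.float64(2.335718608148842), np.float64(2.3357186081489125)]) axis [ 0.0791 -0.0149  0.9968]
```

```bash
python3 -m creep '[[[-10,-2,-8,0,-2.3,0],[-10,-2,-8,0,-2.3,0],[0,0,0,0,0,0],[0,0,0,0,0,0],[0,0,0,0,0,0]]]'
python3 chk.py s7
```

```text
time: 8.82
tool_pos: [0.5206, -0.249, 0.4017]
tool_rot: [3.12, -0.799, 0.394]
contact_force: [-0.4, -0.4, 0.1]
opening: 0.0115
[-0.7379  0.3622  1.6274  0.9022  0.9523 -0.0252] [-0.4088 -0.432   0.0579] 0.01149980254365434
grasp pt [ 0.6271 -0.2085  0.2909] z [ 0.67    0.2548 -0.6972] y [ 0.3691 -0.9293  0.0151]
scene 180 (array([154.4772, 126.5068]), array([171.0006, 175.9998]))
side 128 (array([288.243 , 109.9363]), array([286.7894, 150.0286]))
foot(visible) (array([ 0.6336, -0.2068,  0.1587]), [np.float64(2.0215442470111937), np.float64(2.0215442470111835)]) axis [ 0.0003 -0.0017  1.    ]
```

View pics/s7.png

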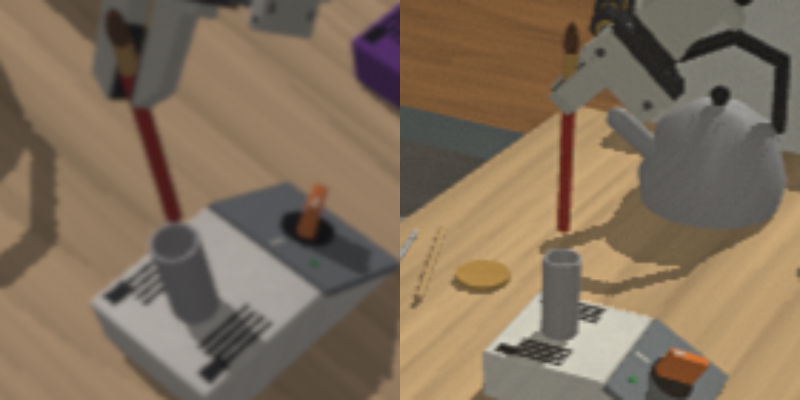

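The brush is now vertical, with the foot about 4 mm to the +y side of the cup axis and 30 mm above the rim. I correct that and lower.

```bash
python3 -m creep '[[[1,-4,-10,0,0,0],[0,0,-12,0,0,0],[0,0,-12,0,0,0],[0,0,0,0,0,0],[0,0,0,0,0,0]]]'
python3 -m creep '[[[0,0,-12,0,0,0],[0,0,-12,0,0,0],[0,0,-10,0,0,0],[0,0,0,0,0,0],[0,0,0,0,0,0]]]'
python3 chk.py s8
```

```text
time: 9.33
tool_pos: [0.5237, -0.2537, 0.3671]
tool_rot: [3.113, -0.8, 0.399]
contact_force: [0.2, -0.4, 0.2]
opening: 0.0114
time: 9.75
tool_pos: [0.5251, -0.2548, 0.3342]
tool_rot: [3.108, -0.801, 0.402]
contact_force: [-0.1, -0.7, -0.2]
opening: 0.0116
[-0.7399  0.4521  1.6974  1.0086  0.8556 -0.2004] [-0.1321 -0.7468 -0.1529] 0.011622500380261604
grasp pt [ 0.6322 -0.215   0.2237] z [ 0.6736  0.25   -0.6956] y [ 0.3687 -0.9292  0.0231]
scene 119 (array([158.1249, 152.5867]), array([171.3247, 188.5133]))
side 84 (array([287.0917, 134.9474]), array([285.5771, 161.0914]))
foot(visible) (array([ 0.6392, -0.2108,  0.1226]), [np.float64(3.6114101310576445), np.float64(3.6114101310576183)]) axis [-0.0031 -0.0411  0.9992]
```

```bash
python3 -m creep '[[[-3,2,-10,0,0,0],[0,0,-10,0,0,0],[0,0,-8,0,0,0],[0,0,0,0,0,0],[0,0,0,0,0,0]]]'
python3 -m creep '[[[0,0,-3,0,0,0],[0,0,-3,0,0,0],[0,0,0,0,0,0]]]'
```

```text
time: 10.27
tool_pos: [0.5229, -0.2535, 0.3101]
tool_rot: [3.097, -0.805, 0.409]
contact_force: [0.6, -0.4, -0.2]
opening: 0.0114
time: 10.52
tool_pos: [0.5233, -0.2537, 0.3052]
tool_rot: [3.094, -0.806, 0.412]
contact_force: [-1.1, 0.2, 0.2]
opening: 0.0114
```

```bash
for i in 1 2 3; do python3 -m creep '[[[0,0,-3,0,0,0],[0,0,0,0,0,0]]]'|egrep 'pos|force'; done; python3 chk.py s9
```

```text
tool_pos: [0.5234, -0.2538, 0.3023]
contact_force: [-0.1, 0.8, -0.7]
tool_pos: [0.5235, -0.2538, 0.2992]
contact_force: [-0.4, -0.0, -0.2]
tool_pos: [0.5235, -0.2539, 0.296]
contact_force: [-0.2, 0.5, -0.2]
[-0.7409  0.5019  1.7455  1.0977  0.8019 -0.3314] [-0.189   0.4748 -0.2318] 0.011309724956902014
grasp pt [ 0.6317 -0.215   0.1861] z [ 0.6805  0.2446 -0.6907] y [ 0.3683 -0.9291  0.0339]
scene 62 (array([162.3943, 165.8404]), array([171.5215, 188.384 ]))
side 40 (array([286.0911, 148.9858]), array([285.9024, 161.0298]))
foot(visible) (array([ 0.6386, -0.211 ,  0.1227]), [np.float64(3.869133106860832), np.float64(3.8691331068609034)]) axis [ 0.0286 -0.0183  0.9994]
```

```bash
for i in 1 2 3; do python3 -m creep '[[[0,0,-1.5,0,0,0],[0,0,0,0,0,0]]]'|egrep 'pos|force'; done
```

```text
tool_pos: [0.5239, -0.2541, 0.2955]
contact_force: [-0.1, 0.7, -0.5]
tool_pos: [0.5243, -0.2542, 0.2954]
contact_force: [0.6, -0.7, -0.6]
tool_pos: [0.5247, -0.2544, 0.295]
contact_force: [-0.2, -0.5, -0.2]
```

```bash
for i in 1 2 3; do python3 -m creep '[[[-0.5,0,-3,0,0,0],[0,0,0,0,0,0]]]'|egrep 'pos|force'; done; python3 chk.py s10
```

```text
tool_pos: [0.5251, -0.2548, 0.2944]
contact_force: [0.2, 0.4, -1.2]
tool_pos: [0.5253, -0.2551, 0.2935]
contact_force: [-0.5, -0.0, -0.8]
tool_pos: [0.5253, -0.2551, 0.2923]
contact_force: [-1.1, 0.1, 0.6]
[-0.7425  0.5105  1.7506  1.1408  0.7947 -0.3789] [-1.0708  0.1173  0.5991] 0.011230646655017528
grasp pt [ 0.6362 -0.2168  0.185 ] z [ 0.697   0.2408 -0.6755] y [ 0.3659 -0.9295  0.0462]
scene 60 (array([160.0029, 166.9988]), array([169.3428, 189.2755]))
side 45 (array([285.1165, 148.03  ]), array([284.7672, 161.0474]))
foot(visible) (array([ 0.6427, -0.2133,  0.1208]), [np.float64(3.4311684181660906), np.float64(3.4311684181660547)]) axis [ 0.0253 -0.0371  0.999 ]
```

View pics/s10.png

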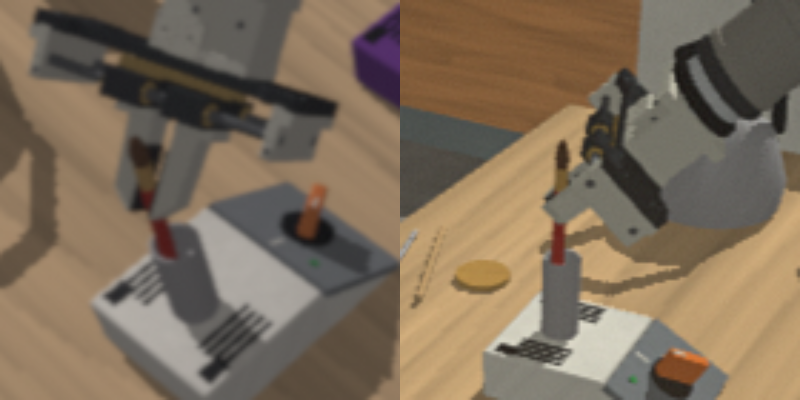

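The fingers hold the brush upright and its foot seems to rest on the floor: estimated z is 0.052, and the last steps stopped moving it down. I release and back out along the tool axis.

```bash
python3 -m creep '[[[0,0,0,0,0,0],[0,0,0,0,0,0],[0,0,0,0,0,0],[0,0,0,0,0,0],[0,0,0,0,0,0]]]' -1
python3 -m creep '[[[0,0,0,0,0,0],[0,0,0,0,0,0]]]'
python3 -m creep '[[[-7,-2.4,6.8,0,0,0],[-14,-4.8,13.5,0,0,0],[-17,-6,17,0,0,0],[-17,-6,17,0,0,0],[-17,-6,17,0,0,0]]]'
python3 -m creep '[[[-17,-6,17,0,0,0],[-15,-6,20,0,0,0],[0,0,0,0,0,0],[0,0,0,0,0,0]]]'
python3 - <<'E'
from h import *
s=robot.observe();Rm=R.from_euler('xyz',s['tool_rot']).as_matrix();print(s['qpos'],"grasp",s['tool_pos']+Rm@[0,0,.159],Rm[:,2],Rm[:,1])
a=viewer.read_camera("scene");b=viewer.read_camera("side")
cv2.imwrite("pics/s11s.png",a);cv2.imwrite("pics/s11d.png",b)
cv2.imwrite("pics/s11.png",np.hstack([cv2.resize(a[110:210,130:230],(400,400),interpolation=cv2.INTER_CUBIC),cv2.resize(b[100:240,240:380],(400,400))]))
E
```

```text
time: 12.63
tool_pos: [0.5245, -0.2549, 0.2892]
tool_rot: [3.079, -0.822, 0.421]
contact_force: [0.4, 1.0, 0.3]
opening: 0.0401
time: 12.8
tool_pos: [0.5244, -0.2549, 0.2886]
tool_rot: [3.08, -0.821, 0.42]
contact_force: [0.8, 0.2, 0.4]
opening: 0.0532
time: 13.22
tool_pos: [0.4496, -0.2789, 0.3592]
tool_rot: [3.091, -0.816, 0.417]
contact_force: [0.4, 0.1, -0.3]
opening: 0.0869
time: 13.55
tool_pos: [0.4121, -0.2925, 0.403]
tool_rot: [3.08, -0.816, 0.42]
contact_force: [0.2, 0.1, 0.2]
opening: 0.0918
[-0.97099062  0.2597542   1.78084663  0.93139597  1.07131729 -0.25407496] grasp [ 0.52160356 -0.25417397  0.29426618] [ 0.68867653  0.24084893 -0.68389797] [ 0.36661481 -0.92943073  0.04185803]
```

View pics/s11.png

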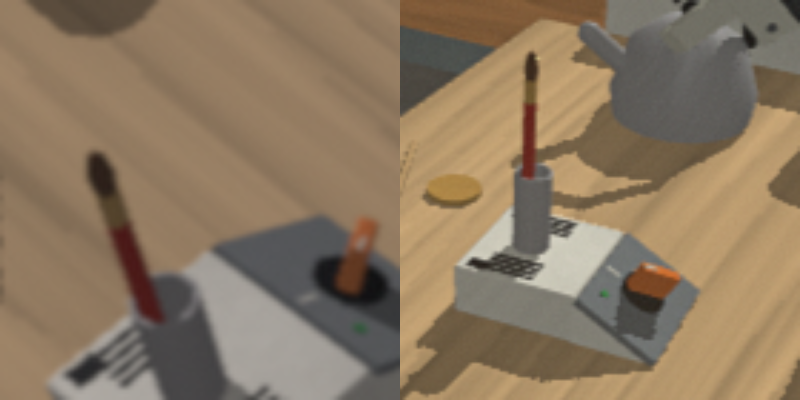

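The red brush stands in the cup, bristles up, leaning slightly. Scene crop: junction (118,225), tip (98,155). Side crop: junction (529,103). I check its height and work out the knob approach.

```bash
cat > knob.py <<'E'
from h import *
np.set_printoptions(precision=4,suppress=True)
def frame(yaw,ang=0.6):
    n=np.array([-.5*np.cos(yaw),-.5*np.sin(yaw),.866]);n/=np.linalg.norm(n)
    up=np.array([.866*np.cos(yaw),.866*np.sin(yaw),.5]);bar=R.from_rotvec(n*ang).apply(up)
    z=-n;y=-np.cross(n,bar);x=np.cross(y,z);return n,np.c_[x,y,z]
def plan(grip,yaw,off,ang=0.6):
    n,Rt=frame(yaw,ang);s=robot.observe();Rm=R.from_euler('xyz',s['tool_rot']).as_matrix()
    tcp=grip+n*(.159+off);rv=np.degrees(R.from_matrix(Rt@Rm.T).as_rotvec())
    print("shift mm",(tcp-s['tool_pos'])*1000,"turn deg",rv,np.linalg.norm(rv),"q",s['qpos'])
E
python3 - <<'E'
from knob import *
T=lambda a,b:tri(ray("scene",*a),ray("side",*b))
print("junction",T((159.5,166.2),(285.2,136)),"tip",T((154.5,148.7),(285.9,118.9)))
C=[]
for nm,f,(x0,y0,x1,y1) in(("scene","pics/s11s.png",(205,155,235,190)),("side","pics/s11d.png",(310,180,345,210))):
    h=cv2.cvtColor(cv2.imread(f),cv2.COLOR_BGR2HSV).astype(int);m=(h[...,0]>4)&(h[...,0]<14)&(h[...,1]>170)&(h[...,2]>110)
    y,x=np.nonzero(m[y0:y1,x0:x1]);C.append((x.mean()+x0,y.mean()+y0));print(nm,len(x),C[-1],x.min()+x0,x.max()+x0,y.min()+y0,y.max()+y0)
print("centroid",T(*C))
# dryer panel: foot origin from cup; panel height at knob from geometry: plan 126 from cup
g=np.array([.635-.126*np.cos(.047),-.211-.126*np.sin(.047),.063])
for z in(.055,.06,.065,.07): g[2]=z;print(z,proj("scene",g),proj("side",g))
plan(np.array([.509,-.217,.06]),.047,.07)
E
```

```text
junction (array([ 0.6447, -0.2168,  0.1904]), [np.float64(2.4044037137807424), np.float64(2.4044037137806424)]) tip (array([ 0.6431, -0.2159,  0.2375]), [np.float64(1.47659115463826), np.float64(1.4765911546382229)])
scene 1 (np.float64(221.0), np.float64(166.0)) 221 221 166 166
side 123 (np.float64(328.2032520325203), np.float64(198.1138211382114)) 320 337 193 203
centroid (array([ 0.5086, -0.2196,  0.0543]), [np.float64(6.716888612752345), np.float64(6.716888612752357)])
0.055 (np.float64(221.91373133542675), np.float64(169.56892119157712)) (np.float64(329.5140454898467), np.float64(196.48673244951706))
0.06 (np.float64(221.66014498000072), np.float64(168.15671811453146)) (np.float64(329.6832077863367), np.float64(194.84999927876672))
0.065 (np.float64(221.40449048098557), np.float64(166.7329977035368)) (np.float64(329.853215677947), np.float64(193.2050845355786))
0.07 (np.float64(221.14674243442627), np.float64(165.29761848590476)) (np.float64(330.0240755209053), np.float64(191.5519267201458))
shift mm [ -18.2099   69.7849 -143.9642] turn deg [-22.0829  12.3165   8.0843] 26.546339568255853 q [-0.9694  0.2615  1.7807  0.932   1.0707 -0.2542]
```

Junction z is 0.190, against an expected 0.193, so the foot is on the floor. I move to 70 mm out along the knob axis and look with the wrist camera.

```bash
python3 -m creep '[[[-4,14,-28,-4.4,2.5,1.6],[-4,14,-28,-4.4,2.5,1.6],[-4,14,-28,-4.4,2.5,1.6],[-3,14,-28,-4.4,2.5,1.6],[-3,14,-28,-4.4,2.5,1.6]]]' -0.2 50
python3 -m creep '[[[0,0,0,0,0,0],[0,0,0,0,0,0]]]'
python3 - <<'E'
from knob import *
plan(np.array([.509,-.217,.052]),.047,.05)
w=viewer.read_camera("wrist");cv2.imwrite("pics/w12.png",w)
E
```

```text
time: 14.07
tool_pos: [0.3956, -0.2215, 0.259]
tool_rot: [2.814, -0.408, 0.727]
contact_force: [1.7, -0.2, -0.5]
opening: 0.0632
time: 14.23
tool_pos: [0.3945, -0.2164, 0.2533]
tool_rot: [2.83, -0.405, 0.728]
contact_force: [0.7, -0.2, 0.8]
opening: 0.0559
shift mm [ 10.1     -5.4931 -20.2566] turn deg [ 0.617  -1.0102 -0.7834] 1.4194284122146494 q [-0.7866  0.3594  2.0852  0.8547  0.4933 -0.6038]
```

View pics/w12.png

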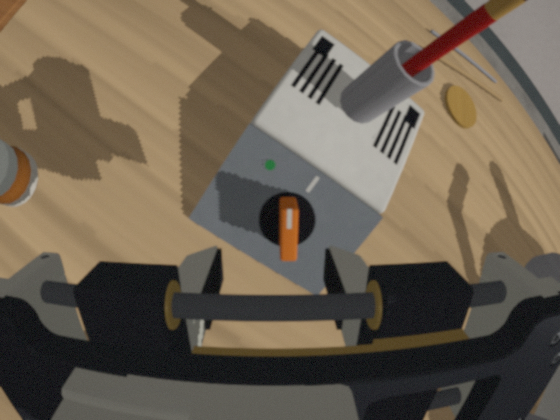

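The wrist view shows the bar parallel to the image vertical at column ~289, rows 197-260, so the jaws lie across it. The brush is still in the cup.

```bash
python3 - <<'E'
from knob import *
s=robot.observe();im=cv2.imread("pics/w12.png");h=cv2.cvtColor(im,cv2.COLOR_BGR2HSV).astype(int)
m=(h[...,0]>4)&(h[...,0]<18)&(h[...,1]>170)&(h[...,2]>100);m[:180]=0;m[270:]=0;m[:,:260]=0;m[:,320:]=0
y,x=np.nonzero(m);print(len(x),x.min(),x.max(),y.min(),y.max(),x.mean(),y.mean(),"slope",np.polyfit(y,x,1))
n,Rt=frame(.047);Rm=R.from_euler('xyz',s['tool_rot']).as_matrix();G=np.array([.509,-.217,.052])
def pt(u,v,off):
    o,d=ray("wrist",u,v,s);p=G+n*off;return o+d*((p-o)@n)/(d@n)
a=pt(x[y<y.min()+6].mean(),y.min(),.006);b=pt(x[y>y.max()-6].mean(),y.max(),.006)
print("top ends",a,b,"len",np.linalg.norm(a-b),"mid grip",(a+b)/2-n*.006, "ang err of bar vs tool x deg",np.degrees(np.arcsin((a-b)/np.linalg.norm(a-b)@Rm[:,1])))
d=pt(287,220,-.023);print("disc centre->grip",d+n*.023)
g=s['tool_pos']+Rm@[0,0,.159];mid=(a+b)/2-n*.006
print("grasp to mid in tool axes (mm)",Rm.T@(mid-g)*1000);
E
```

```text
862 280 298 198 259 288.7668213457077 230.33178654292342 slope [ -0.021  293.6148]
top ends [ 0.5251 -0.2052  0.0685] [ 0.495  -0.2331  0.0504] len 0.04477953284968251 mid grip [ 0.5131 -0.219   0.0543] ang err of bar vs tool x deg -0.7701957530886806
disc centre->grip [ 0.5104 -0.2215  0.0527]
grasp to mid in tool axes (mm) [ 1.4446 10.5869 72.5629]
```

```bash
python3 -m creep '[[[6,-4,-10,0.3,-0.5,-0.4],[6,-4,-10,0.3,-0.5,-0.4],[0,0,0,0,0,0],[0,0,0,0,0,0]]]'
python3 - <<'E'
from knob import *
plan(np.array([.511,-.2195,.052]),.047,.0)
E
```

```text
time: 14.62
tool_pos: [0.4097, -0.2284, 0.2375]
tool_rot: [2.82, -0.436, 0.714]
contact_force: [-0.6, -0.7, 0.4]
opening: 0.0553
shift mm [ 21.8663   5.1304 -47.818 ] turn deg [-0.1521  0.6939  0.2711] 0.7603268658788938 q [-0.7879  0.4179  2.0595  0.9687  0.4765 -0.6959]
```

```bash
python3 -m creep '[[[6,2,-12,0,0.3,0.2],[6,1,-12,0,0.3,0],[5,1,-12,0,0,0],[0,0,0,0,0,0],[0,0,0,0,0,0]]]'
python3 - <<'E'
from knob import *
plan(np.array([.511,-.2195,.052]),.047,.0); print(robot.observe()['contact_force'])
E
```

```text
time: 15.03
tool_pos: [0.4289, -0.2282, 0.2071]
tool_rot: [2.816, -0.435, 0.714]
contact_force: [0.2, 0.2, 0.5]
opening: 0.055
shift mm [  2.6836   4.9176 -17.4128] turn deg [0.0365 0.7655 0.3096] 0.8265411840139434 q [-0.7544  0.5001  2.0419  1.0931  0.4233 -0.8043]
[0.1522 0.242  0.509 ]
```

```bash
python3 -m creep '[[[1,4,-9,0,0.6,0.3],[1,3,-9,0,0.3,0],[0,0,0,0,0,0],[0,0,0,0,0,0]]]'
python3 - <<'E'
from knob import *
plan(np.array([.511,-.2195,.052]),.047,.0); print(robot.observe()['contact_force'])
w=viewer.read_camera("wrist");cv2.imwrite("pics/w13.png",w)
h=cv2.cvtColor(w,cv2.COLOR_BGR2HSV).astype(int);m=(h[...,0]>4)&(h[...,0]<18)&(h[...,1]>170)&(h[...,2]>100);m[:150]=0;m[330:]=0;m[:,:220]=0;m[:,340:]=0
y,x=np.nonzero(m);print(len(x),np.percentile(x,[2,50,98]),y.min(),y.max())
E
```

```text
time: 15.37
tool_pos: [0.4311, -0.2218, 0.1915]
tool_rot: [2.823, -0.424, 0.716]
contact_force: [-0.7, -0.1, 0.1]
opening: 0.055
shift mm [ 0.518  -1.4373 -1.8472] turn deg [0.1807 0.0786 0.0354] 0.20023025006494002 q [-0.7374  0.5313  2.0517  1.1533  0.395  -0.8647]
[-0.7109 -0.1288  0.1039]
1109 [266. 277. 289.] 234 294
```

The bar is centred between the fingers (column 277). I close on it and start the clockwise twist about the knob axis.

```bash
python3 -m creep '[[[0,0,0,0,0,0],[0,0,0,0,0,0],[0,0,0,0,0,0],[0,0,0,0,0,0],[0,0,0,0,0,0]]]' 1 50
python3 -m creep '[[[0,0,0,0,0,0],[0,0,0,0,0,0],[0,0,0,0,0,0]]]'
python3 -m creep '[[[0,0,0,3.5,0.2,-6],[0,0,0,3.5,0.2,-6],[0,0,0,3.5,0.2,-6],[0,0,0,3.5,0.2,-6]]]'
python3 - <<'E'
from knob import *
s=robot.observe();plan(np.array([.511,-.2195,.052]),.047,.0); print(s['contact_force'],s['torque'])
E
```

```text
time: 15.83
tool_pos: [0.4311, -0.2223, 0.1933]
tool_rot: [2.82, -0.425, 0.717]
contact_force: [0.1, -0.5, -0.0]
opening: 0.0265
time: 16.08
tool_pos: [0.4314, -0.2228, 0.1937]
tool_rot: [2.818, -0.425, 0.718]
contact_force: [1.6, -1.2, -0.9]
opening: 0.0118
time: 16.42
tool_pos: [0.4325, -0.2242, 0.1943]
tool_rot: [3.074, -0.52, 0.168]
contact_force: [2.1, -2.4, -0.9]
opening: 0.0117
shift mm [-0.9425  0.9251 -4.5779] turn deg [-13.8228  -0.5092  24.7938] 28.391170602175656 q [-0.7381  0.5276  2.0443  1.1301  0.3954 -0.3434]
[ 2.1297 -2.3533 -0.9348] [-0.1156  0.3787  0.0213]
```

Turned 28° with low forces; continuing to the stop.

```bash
python3 -m creep '[[[0,0,-1,3.5,0.2,-6],[0,0,-1,3.5,0.2,-6],[0,0,0,3.5,0.2,-6],[0,0,0,3.5,0.2,-6],[0,0,0,3.5,0.2,-6]]]'
python3 -m creep '[[[0,0,0,3.5,0.2,-6],[0,0,0,3.5,0.2,-6],[0,0,0,3.5,0.2,-6]]]'
python3 - <<'E'
from knob import *
s=robot.observe();plan(np.array([.511,-.2195,.052]),.047,.0); print(s['contact_force'],s['torque'])
w=viewer.read_camera("wrist");cv2.imwrite("pics/w14.png",w)
E
```

```text
time: 16.83
tool_pos: [0.433, -0.226, 0.1945]
tool_rot: [-2.872, -0.45, -0.538]
contact_force: [-0.2, -2.7, -0.1]
opening: 0.0115
time: 17.08
tool_pos: [0.4332, -0.2266, 0.1946]
tool_rot: [-2.732, -0.319, -0.912]
contact_force: [6.3, -3.4, 1.2]
opening: 0.015
shift mm [-1.6194  3.4021 -4.9515] turn deg [-42.0206  -2.1671  74.2836] 85.37263793206041 q [-0.7396  0.5285  2.0355  1.0858  0.3988  0.6933]
[ 6.2521 -3.363   1.1789] [-1.0846 -0.69    1.2388]
```

The tool turned 85°, the jaws were pushed to 15 mm and the torque jumped, so the bar is against its stop. I hold briefly, release, and retreat along the knob axis.

```bash
python3 -m creep '[[[0,0,0,0,0,0],[0,0,0,0,0,0],[0,0,0,0,0,0]]]'
python3 -m creep '[[[0,0,0,0,0,0],[0,0,0,0,0,0],[0,0,0,0,0,0],[0,0,0,0,0,0],[0,0,0,0,0,0]]]' -1
python3 -m creep '[[[0,0,0,0,0,0],[0,0,0,0,0,0],[0,0,0,0,0,0],[0,0,0,0,0,0],[0,0,0,0,0,0]]]'
python3 -m creep '[[[-4,0,8,0,0,0],[-8,0,14,0,0,0],[-12,0,20,0,0,0],[-12,0,20,0,0,0],[-12,0,20,0,0,0]]]'
python3 -m creep '[[[-12,0,20,0,0,0],[-12,0,20,0,0,0],[-10,0,20,0,0,0],[0,0,0,0,0,0]]]'
python3 - <<'E'
from h import *
a=viewer.read_camera("scene");b=viewer.read_camera("side")
cv2.imwrite("pics/s15s.png",a);cv2.imwrite("pics/s15d.png",b)
f=lambda i:cv2.resize(i,(400,300))
o=lambda i:cv2.resize(i,(400,300),interpolation=cv2.INTER_CUBIC)
cv2.imwrite("pics/s15.png",np.vstack([np.hstack([f(a),f(b)]),np.hstack([o(a[120:220,130:263]),o(b[110:225,235:388])])]))
print(robot.observe()['contact_force'])
E
```

```text
time: 17.38
tool_pos: [0.4335, -0.2267, 0.1948]
tool_rot: [-2.735, -0.322, -0.903]
contact_force: [-0.5, -0.6, -0.2]
opening: 0.0152
time: 17.8
tool_pos: [0.4333, -0.2265, 0.1946]
tool_rot: [-2.732, -0.321, -0.908]
contact_force: [0.8, -0.1, -0.2]
opening: 0.0436
time: 18.22
tool_pos: [0.433, -0.2264, 0.1943]
tool_rot: [-2.731, -0.319, -0.91]
contact_force: [0.4, -0.8, -0.2]
opening: 0.0772
time: 18.63
tool_pos: [0.3834, -0.225, 0.2746]
tool_rot: [-2.733, -0.308, -0.907]
contact_force: [0.7, -0.6, 0.7]
opening: 0.0918
time: 18.97
tool_pos: [0.3462, -0.2243, 0.3398]
tool_rot: [-2.735, -0.311, -0.908]
contact_force: [0.2, -1.2, 0.4]
opening: 0.0918
[ 0.63168974 -0.56974641 -0.32542206]
```

View pics/s15.png

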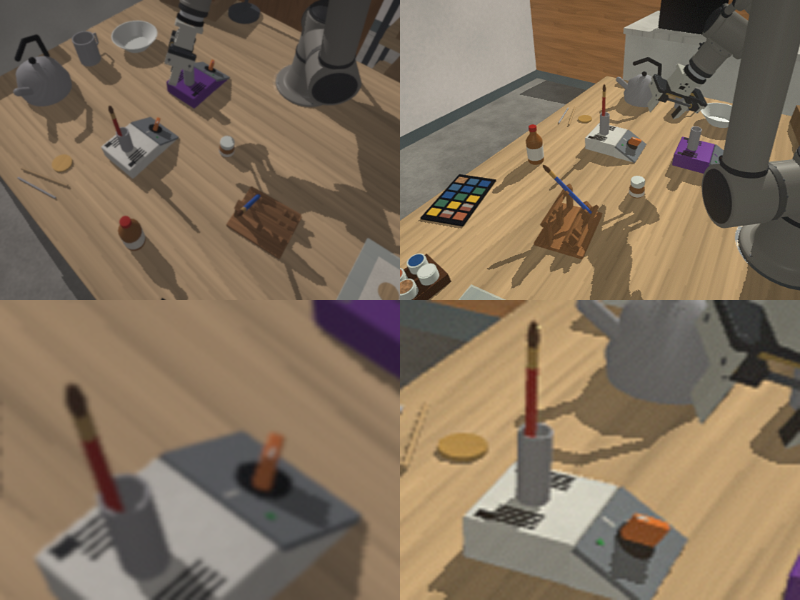

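The knob is back in its starting pose, the brush stands in the cup, and the blue brush, jar and bottle look unmoved. I check the stop angle numerically from the picture taken while gripping, and compare the bystanders' pixels with the start.

```bash
python3 - <<'E'
from knob import *
h=cv2.cvtColor(cv2.imread("pics/w14.png"),cv2.COLOR_BGR2HSV).astype(int);m=(h[...,0]>4)&(h[...,0]<18)&(h[...,1]>170)&(h[...,2]>100);m[:150]=0;m[330:]=0;m[:,:200]=0;m[:,360:]=0
y,x=np.nonzero(m);r=cv2.minAreaRect(np.c_[x,y].astype(np.float32));print(len(x),r,x.min(),x.max(),y.min(),y.max())
for lo,hi in((y.min(),y.min()+8),(y.max()-8,y.max())): k=(y>=lo)&(y<=hi);print(lo,hi,x[k].mean())
A,B=cv2.imread("pics/side0.png"),cv2.imread("pics/s15d.png")
def orange(I,b,lo,hi):
    x0,y0,x1,y1=b;h=cv2.cvtColor(I,cv2.COLOR_BGR2HSV).astype(int)[y0:y1,x0:x1];m=((h>=lo)&(h<=hi)).all(2);y,x=np.nonzero(m);return len(x),x.mean()+x0,y.mean()+y0,np.cov(x,y).ravel()
print("knob",[orange(I,(310,180,345,210),(4,170,110),(14,255,255)) for I in(A,B)])
print("blue",[orange(I,(195,225,275,305),(105,120,60),(125,255,255))[:3] for I in(A,B)])
for n,b in(("bottle",(170,170,210,235)),("jar",(318,244,348,280))):
    x0,y0,x1,y1=b;t=A[y0:y1,x0:x1];q=B[y0-15:y1+15,x0-15:x1+15];v=cv2.minMaxLoc(cv2.matchTemplate(q,t,cv2.TM_CCOEFF_NORMED));print(n,v[1],np.array(v[3])-15)
E
```

```text
1188 ((269.41998291015625, 263.05999755859375), (62.162696838378906, 27.63780403137207), 79.69515228271484) 255 284 231 294
231 239 267.34437086092714
286 294 272.90845070422534
knob [(120, np.float64(328.3333333333333), np.float64(198.10833333333335), array([18.1401, -0.7087, -0.7087,  5.5092])), (125, np.float64(328.128), np.float64(198.152), array([18.7415, -0.7615, -0.7615,  6.0332]))]
blue [(324, np.float64(241.53086419753086), np.float64(272.8179012345679)), (325, np.float64(241.52), np.float64(272.79692307692306))]
bottle 0.9983373284339905 [0 0]
jar 0.9427489042282104 [0 0]
```

The hard stop is confirmed: the moment about the knob axis was about 1.6 N m, against 0.18 N m from the spring, and the jaws were wedged about 10° off the bar. Handing in.

```bash
python3 -c "
from cell import robot
print(robot.hand_in(), robot.observe()['time'])"
```

```text
the job is handed in; nothing more can be done
the job is handed in; nothing more can be done
```

The job is handed in, at about 19 s on the robot's clock. The red brush stands bristles up in the steel cup, and the knob was twisted to its stop and sprang back.

**What I did**
- **Brush:** I gripped the red brush near the top of its handle and lowered it into the cup. The first try hit a joint limit with the foot about 25 mm inside the cup. I backed out, turned the tool 48° about the brush's axis and lowered it again before letting go.
- **Knob:** I turned the tool about 85° clockwise, past the knob's 69° range, then opened the fingers and retreated along the knob's axis.

**Last checks**
- **Brush seated:** the top of the handle measured 190 mm above the table, against 193 mm expected. The brush leans only slightly. The wrist force never showed a clear touch on the cup floor, so I judged contact from the stalled descent and the height.
- **Knob at its stop:** I did not read the knob angle directly. The moment about its axis reached about 1.6 N m, far above the spring's 0.18 N m. The bar angle, estimated from the jaw opening and a picture, came out at 75–79°. That is above the possible 69°, so the estimate is rough.
- **Knob back at rest:** in the last side picture it is within 0.2 px of its start.
- **Bystanders:** the blue brush, bottle and jar show no measurable shift in the side view. The jar's image match was a little weaker (0.94 against the bottle's 0.998).
- **Robot clear:** the tool is away from everything, with about 1 N or less on the wrist, which is noise.

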